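# Build the sieve stack on the shaker

## Task

Get the sieve shaker ready for grading the polishing media: set the plain steel pan in the shaker's ring, then stack on it the fine (blue) sieve, the medium (yellow) sieve, the coarse (red) sieve and last the lid, in that order, each one upright and seated fully down in the one below. Set the parts down without dropping them, leave the jar, the green tub and the sharpening stone standing where they are, and let go of everything at the end.

Things in the scene. Friction and masses are not known exactly. Their poses are not given: they have to be found in the camera images.
- pan_mid (a point): Collecting pan, loose, 0.12 kg: plain bare-steel open cup with a closed smooth floor. Wall: outside diameter 66 mm, mouth 60, from 8 to 44 mm above the underside. Below it a tapered foot, diameter 56 (47 at its bottom), 8 tall, enters the shaker's ring until the shoulder rests on it. Point: on the axis, 27 mm above the underside; grip the wall there across its diameter. z up.
- fine_mid (a point): Fine sieve, loose, 0.12 kg: round blue metal frame, mesh like a light grey sheet. Wall: outside diameter 66 mm, mouth 60, from 8 to 44 mm above the underside. Below it a tapered skirt, diameter 56 (47 at its bottom), 8 tall, enters the mouth below until the shoulder rests on it: each adds 36 mm. Point: on the axis, 27 mm above the underside; grip the wall there across its diameter. z up.
- medium_mid (a point): Medium sieve, loose, 0.12 kg: round yellow metal frame, mesh of 4 mm squares. Wall: outside diameter 66 mm, mouth 60, from 8 to 44 mm above the underside. Below it a tapered skirt, diameter 56 (47 at its bottom), 8 tall, enters the mouth below until the shoulder rests on it: each adds 36 mm. Point: on the axis, 27 mm above the underside; grip the wall there across its diameter. z up.
- coarse_mid (a point): Coarse sieve, loose, 0.12 kg: round red metal frame, wide mesh of 8 mm squares. Wall: outside diameter 66 mm, mouth 60, from 8 to 44 mm above the underside. Below it a tapered skirt, diameter 56 (47 at its bottom), 8 tall, enters the mouth below until the shoulder rests on it: each adds 36 mm. Point: on the axis, 27 mm above the underside; grip the wall there across its diameter. z up.
- lid_knob (a point): Lid, loose, 0.1 kg: flat steel disc, diameter 66 mm, 8 to 12 mm above the underside, with an upright black knob, diameter 24, from 12 to 46 mm. A tapered plug under it, diameter 56 (47 at its bottom), 8 tall, enters the sieve's mouth until the disc rests on the rim. Point: on the axis, 34 mm above the underside; grip the knob there (22 mm above the disc). z up.
- shaker_seat (a point): Sieve shaker, fixed: grey housing 180 x 200 mm, dial and switch on its front (-x), firm aluminium platform 150 x 190 mm, its top 77 mm above the bench. In its middle a dark steel ring, outside diameter 66, inside 60, 9 high: the pan's seat. Point: centre of the ring's top edge, 86 mm above the bench, z up. The seated pan's own point is 19 mm above it.
- jar_mid (a point): Closed amber glass jar with a black cap, 52 mm across, 75 mm tall, standing loose on the bench; the point is its centre. To be left alone.
- tub_mid (a point): Closed small green tub with a white cap, 54 mm across, 50 mm tall, standing loose on the bench; the point is its centre. To be left alone.
- stone_mid (a point): Dark grey sharpening stone, 60 x 35 x 25 mm, lying loose on the bench; the point is its centre, x along its length. To be left alone.
Things that resemble listed ones, but are neither listed nor needed, are in the scene too. Of the things that look like the part that bears fine_mid, take the one that is farthest from the robot's base at the start.

How it is judged:
On the way, in this order (a step that is already met when the one before it is completed fails the run):
1. the pan is seated in the shaker's ring (horizontal distance between pan_mid and shaker_seat below 0.006 m and z of pan_mid in the frame of shaker_seat between 0.016 and 0.022 m and angle between pan_mid's own z axis and vertical below 0.07 rad), for 0.2 s.
2. the fine (blue) sieve is seated on the pan (horizontal distance between fine_mid and pan_mid below 0.006 m and z of fine_mid in the frame of pan_mid between 0.033 and 0.039 m and angle between fine_mid's own z axis and vertical below 0.07 rad), for 0.2 s.
3. the medium (yellow) sieve is seated on the fine one (horizontal distance between medium_mid and fine_mid below 0.006 m and z of medium_mid in the frame of fine_mid between 0.033 and 0.039 m and angle between medium_mid's own z axis and vertical below 0.07 rad), for 0.2 s.
4. the coarse (red) sieve is seated on the medium one (horizontal distance between coarse_mid and medium_mid below 0.006 m and z of coarse_mid in the frame of medium_mid between 0.033 and 0.039 m and angle between coarse_mid's own z axis and vertical below 0.07 rad), for 0.2 s.
5. the lid is seated on the coarse sieve (horizontal distance between lid_knob and coarse_mid below 0.006 m and z of lid_knob in the frame of coarse_mid between 0.04 and 0.046 m and angle between lid_knob's own z axis and vertical below 0.07 rad), for 0.2 s.
At the end, for the whole second after the job is handed in: The pan sits in the shaker's ring, and on it in turn the fine, medium and coarse sieves and the lid: each within 6 mm of the axis of the one below, within 3 mm of its fully seated height, within 0.07 rad of upright, and at rest (under 0.02 m/s) (all of step 1 and all of step 2 and all of step 3 and all of step 4 and all of step 5 and linear speed of each of pan, fine, medium, coarse, lid below 0.02 m/s); the robot touches nothing.
It fails at once if the jar is knocked over or pushed more than 30 mm from its place (distance of jar_mid from where it was at the start of the episode above 0.03 m or angle between jar_mid's own z axis and vertical above 0.5 rad).
It fails at once if the tub is knocked over or pushed more than 30 mm from its place (distance of tub_mid from where it was at the start of the episode above 0.03 m or angle between tub_mid's own z axis and vertical above 0.5 rad).
It fails at once if the stone is knocked over or pushed more than 30 mm from its place (distance of stone_mid from where it was at the start of the episode above 0.03 m or angle between stone_mid's own z axis and vertical above 0.5 rad).
It fails at once if a part of the set is dropped: it falls freely faster than 0.6 m/s (from about 20 mm or more) ((linear speed of pan above 0.6 m/s and contact force between pan and anything else below 0.05 N) or (linear speed of fine above 0.6 m/s and contact force between fine and anything else below 0.05 N) or (linear speed of medium above 0.6 m/s and contact force between medium and anything else below 0.05 N) or (linear speed of coarse above 0.6 m/s and contact force between coarse and anything else below 0.05 N) or (linear speed of lid above 0.6 m/s and contact force between lid and anything else below 0.05 N)).
It also fails if it takes over 115 s, if anything falls off the work surface, if the arm or the gripper's body presses on something with over 40 N, if the wrist force passes 120 N, or if a joint passes its speed limit or range.

## Robot

A 6-joint arm with a two-finger parallel gripper is mounted at the origin on the work surface. World frame = base frame: x ahead of the robot, y to its left, z up, the work surface at z = 0. Lengths are in m, angles in rad, forces in N, time in s.
With the tool pointing down it reaches from about 0.35 to 0.775 m from the base axis. Payload 5.5 kg.
Tool frame: the origin (TCP) lies between the finger pads; the fingertips stand 19 mm ahead of it and the grasp point (between the pads) is the TCP; z points along the fingers, y is the direction in which the jaws open and shut (so a half turn about z gives the same grasp; the last joint's range is limited). The gripper opens to 85 mm and grips with 20 to 120 N. Pads are 22 mm wide; open, the fingers measure 114 mm over their backs; the gripper's body (76 mm by 85 mm) begins 54 mm behind the grasp point. The pads swing forward as they close: fully open they stand 13 mm farther back than shut.
Start: joints at [1.084, 0.313, 0.046, 1.304, 0, 1.431], TCP at [0.195, 0.541, 0.227] pointing down, gripper open.
Joint ranges: [-2.76, 2.76], [-0.86, 1.69], [-1.03, 1.26], [-2.2, 2.34], [-1.47, 1.5], [-3.14, 3.14]. Speed limits (rad/s): [2.57, 2.57, 3.14, 3.14, 3.14, 3.14].

## Interface

Orientations are given as a unit quaternion [w, x, y, z].
In Python, from workcell import get_state, cams, workorder gives the robot as it stands.
- The arm moves only by the tool play_rows, never from a script. Its argument "series" is text: rows parted by semicolons, each of 7 numbers parted by spaces: the opening in per cent of the stroke, from 0 (shut) to 100 (fully open), then the shift along the tool's x, y, z in cm, then the turn, a rotation vector about the tool's x, y, z in degrees. A call has 1 to 12 rows; each row shifts and turns the commanded pose from where the row before left it, along the tool's axes as they then stand; what a row does not reach is not made up. A row lasts 1/8 s, in which the tool goes at most 62.5 mm and 10.7 degrees, less where a joint would pass 70% of its speed; a pose out of reach is approached as far as the arm can. A call with a gripper value outside its range is refused whole. The fingers move at their own pace and stop on an object; "newtons" is the grip in N (left out, the last holds). Time passes only in rows, so rows that do not move let the fingers close. It gives the time, the measured TCP pose, the force and the opening at its end, in the units of the state.
- get_state(): the state, without advancing time (a new reading comes with each control period).
- cams.read_camera(name): name is "side" or "top" or "wrist"; returns the picture (400x640x3 uint8, red, green, blue); there is no depth.
- cams.get_calibration(name): a dict with "fx", "fy", "cx", "cy" (pixels), "distortion" ([k1, k2, p1, p2, k3] as OpenCV has them; the pictures are not rectified), "rvec" (rotation vector, rad) and "tvec" (3), from world to camera coordinates, as OpenCV has them. Camera axes: x right, y down, z forward; pixel columns grow to the right and rows downward; lengths in m; the calibration is good to about 2 mm. A picture is of the moment at which its call begins: read the wrist's pose just before it. get_calibration takes no time and is no camera call; for the wrist camera it gives the pose at the moment of the call.
- workorder.hand_in(): hands the job in, once; it reports no verdict.
The state is a dict: "clock": time; "joint_pos": joint angles; "qvel": joint speeds; "tau": joint torques, N m; "tcp_pos": TCP position; "orientation": TCP orientation; "wrist_force": force on the tool from outside, world axes, zero at the start; "ft_torque": the same for the moment, N m; "finger_gap": finger opening in m.
Only numpy, scipy, OpenCV 4.12 (cv2) and the standard library are available. Lean on these libraries where they do the work, as an engineer would, in place of code of your own. Each camera call takes 0.05 s, during which the arm holds its last target.

## Working session

There is one attempt and no reset: what is moved stays moved. The work goes in short steps, Python scripts to look and compute and a tool call to move; the robot and the scene stay as the last step left them, time stands still between calls to the robot, and variables do not carry over. Pictures are saved under pics/ and viewed, and the job is handed in when it is done.

Besides the shell and the picture viewer there is one more tool, called after "Call:" as name(argument=value, ...) on one line, values as JSON. play_rows: Moves the arm, as the interface text tells. Its arguments: {"type":"object","properties":{"series":{"type":"string"},"newtons":{"type":"number"}},"required":["series"]}

```bash
mkdir -p pics; ls; cat > h.py <<'E'
import numpy as np, cv2
from scipy.spatial.transform import Rotation as R
from workcell import get_state, cams, workorder
def shot(n,f):
    im=cams.read_camera(n); cv2.imwrite('pics/'+f,cv2.cvtColor(im,cv2.COLOR_RGB2BGR)); return im
def ray(c,uv):
    K=np.array([[c['fx'],0,c['cx']],[0,c['fy'],c['cy']],[0,0,1.]])
    p=cv2.undistortPoints(np.array([[uv]],float),K,np.array(c['distortion'],float))[0,0]
    Rm=cv2.Rodrigues(np.array(c['rvec'],float))[0]; t=np.array(c['tvec'],float).ravel()
    return -Rm.T@t, Rm.T@np.array([p[0],p[1],1.])
def onz(c,uv,z):
    o,d=ray(c,uv); return o+d*(z-o[2])/d[2]
def proj(c,P):
    K=np.array([[c['fx'],0,c['cx']],[0,c['fy'],c['cy']],[0,0,1.]])
    return cv2.projectPoints(np.array(P,float).reshape(-1,3),np.array(c['rvec'],float),np.array(c['tvec'],float),K,np.array(c['distortion'],float))[0].reshape(-1,2)
E
python3 - <<'E'
from h import *
s=get_state(); print(s)
for n in ['top','side','wrist']:
    shot(n,n+'0.png'); c=cams.get_calibration(n); print(n,c, ray(c,(320,200)))
E
```

```text
pics
{'clock': 0.0, 'joint_pos': array([1.08437271e+00, 3.14019737e-01, 4.49768464e-02, 1.30357060e+00,
       7.78738988e-07, 1.43118741e+00]), 'qvel': array([-5.36756323e-05, -1.66304353e-03,  5.92126206e-04, -1.76972548e-03,
       -2.31883523e-04, -1.05653104e-03]), 'tau': array([-2.03454765e-04, -4.80631328e+01,  2.98530364e+01,  1.92651217e-02,
       -1.63803329e-04,  6.53007461e-06]), 'tcp_pos': array([0.19521905, 0.54030707, 0.22609698]), 'orientation': array([-2.80149385e-04,  1.72539522e-01,  9.85002177e-01, -8.64311795e-04]), 'wrist_force': array([-0.06848144, -0.49687726,  0.27833905]), 'ft_torque': array([ 0.01290545,  0.01216461, -0.00747176]), 'finger_gap': 0.08541723579671692}
top {'fx': 368.6109725347632, 'fy': 368.6109725347632, 'cx': 316.1903137000853, 'cy': 201.0130337269013, 'distortion': array([0.02857071, 0.        , 0.        , 0.        , 0.        ]), 'rvec': array([ 2.13953082, -2.17051847,  0.10566654]), 'tvec': array([0.00595921, 0.41336192, 1.12235056])} (array([ 0.28285879, -0.01745873,  1.16200709]), array([ 0.11650842,  0.00487324, -0.99323532]))
side {'fx': 398.91951281195304, 'fy': 398.91951281195304, 'cx': 321.09892369292373, 'cy': 196.02148892497354, 'distortion': array([-0.08407685,  0.        ,  0.        ,  0.        ,  0.        ]), 'rvec': array([ 2.250784  , -0.36908281,  0.16661646]), 'tvec': array([-0.37850112,  0.15459234,  1.16088237])} (array([ 0.1118047 , -0.86484346,  0.86853628]), array([ 0.23583337,  0.71771689, -0.65526494]))
wrist {'fx': 296.04480881902714, 'fy': 296.04480881902714, 'cx': 319.57286903524124, 'cy': 200.94571874760118, 'distortion': array([-0.00729965,  0.        ,  0.        ,  0.        ,  0.        ]), 'rvec': array([-2.38888901, -1.67529174, -0.2220065 ]), 'tvec': array([-0.57467297, -0.03318623,  0.37844857])} (array([0.13324262, 0.56292126, 0.3740852 ]), array([ 0.24239566, -0.08620572, -0.96634632]))
```

View pics/top0.png

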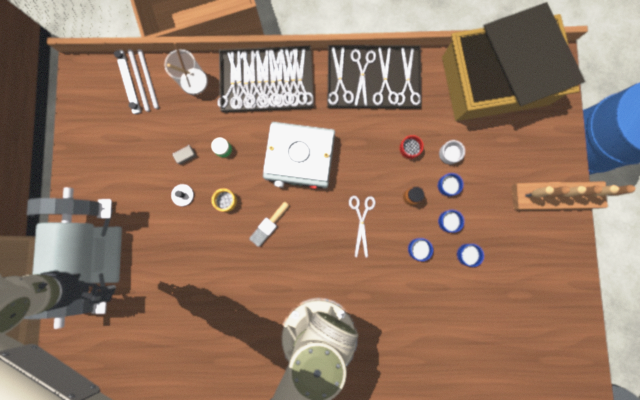

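View pics/side0.png

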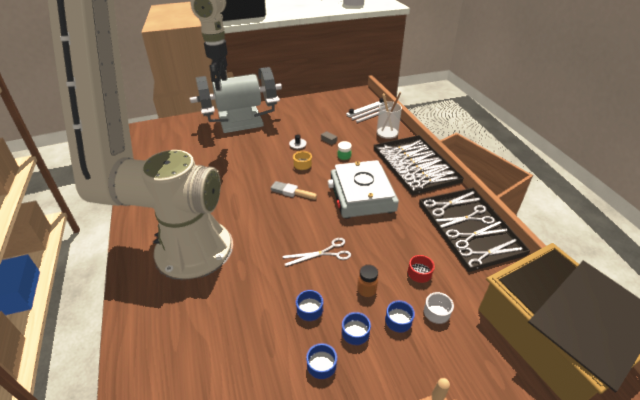

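View pics/wrist0.png

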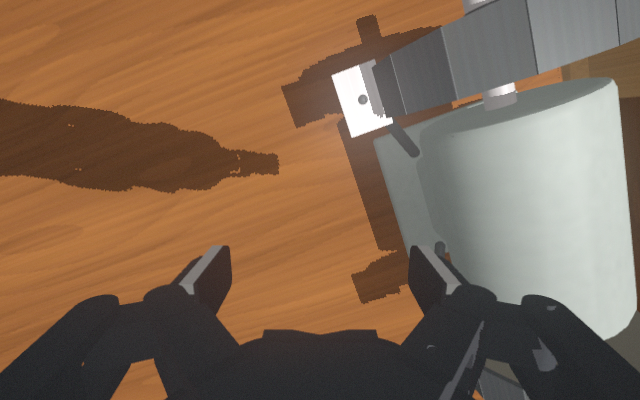

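```bash
cat > seg.py <<'E'
from h import *
def blobs(im,col):
    h=cv2.cvtColor(im,cv2.COLOR_RGB2HSV); H,S,V=[h[...,i].astype(int) for i in range(3)]
    m={'blue':(abs(H-115)<12)&(S>150)&(V>60),'red':((H<5)|(H>174))&(S>190)&(V>80),'yellow':(abs(H-23)<5)&(S>150)&(V>120),'white':(S<40)&(V>150),'green':(abs(H-70)<20)&(S>100)}[col]
    n,l,st,c=cv2.connectedComponentsWithStats(m.astype(np.uint8))
    return [(tuple(st[i]),c[i]) for i in range(1,n) if st[i][4]>60]
E
python3 - <<'E'
from seg import *
for n in ['top','side']:
    im=cv2.cvtColor(cv2.imread(f'pics/{n}0.png'),cv2.COLOR_BGR2RGB); c=cams.get_calibration(n)
    for col in ['blue','red','yellow','white','green']:
        for st,ce in blobs(im,col):
            if n=='side' and col=='white': continue
            if st[4]>6000: continue
            p=onz(c,(st[0]+(st[2]-1)/2,st[1]+(st[3]-1)/2),.03)
            print(n,col,st[:4],st[4],p.round(3),np.hypot(p[0],p[1]).round(3))
    k=[(380,120,500,280),(280,250,480,390)][n=='side']
    crop=im[k[1]:k[3],k[0]:k[2]]
    cv2.imwrite(f'pics/{n}c.png',cv2.cvtColor(cv2.resize(crop,None,fx=[5,4][n=='side'] if n=='side' else 3.7,fy=4 if n=='side' else 3.7,interpolation=cv2.INTER_CUBIC),cv2.COLOR_RGB2BGR))
E
```

```text
top blue (np.int32(585), np.int32(84), np.int32(55), np.int32(79)) 1716 [ 0.639 -0.91   0.03 ] 1.112
top white (np.int32(10), np.int32(0), np.int32(130), np.int32(37)) 3804 [1.024 0.778 0.03 ] 1.286
top white (np.int32(223), np.int32(49), np.int32(90), np.int32(60)) 3580 [0.811 0.151 0.03 ] 0.825
top white (np.int32(328), np.int32(48), np.int32(26), np.int32(57)) 435 [ 0.814 -0.083  0.03 ] 0.819
top white (np.int32(351), np.int32(49), np.int32(25), np.int32(25)) 221 [ 0.863 -0.156  0.03 ] 0.877
top white (np.int32(373), np.int32(48), np.int32(47), np.int32(57)) 837 [ 0.81 -0.26  0.03] 0.851
top white (np.int32(128), np.int32(51), np.int32(21), np.int32(60)) 245 [0.81  0.566 0.03 ] 0.989
top white (np.int32(138), np.int32(51), np.int32(20), np.int32(57)) 234 [0.815 0.536 0.03 ] 0.976
top white (np.int32(170), np.int32(50), np.int32(37), np.int32(44)) 651 [0.838 0.407 0.03 ] 0.932
top white (np.int32(117), np.int32(59), np.int32(21), np.int32(45)) 380 [0.809 0.601 0.03 ] 1.008
top white (np.int32(355), np.int32(75), np.int32(12), np.int32(30)) 203 [ 0.768 -0.146  0.03 ] 0.782
top white
[... 2599 characters left out ...]
lue (np.int32(386), np.int32(316), np.int32(25), np.int32(16)) 169 [ 0.448 -0.431  0.03 ] 0.622
side blue (np.int32(343), np.int32(331), np.int32(26), np.int32(13)) 155 [ 0.339 -0.431  0.03 ] 0.548
side blue (np.int32(309), np.int32(345), np.int32(26), np.int32(12)) 122 [ 0.253 -0.438  0.03 ] 0.506
side blue (np.int32(308), np.int32(366), np.int32(27), np.int32(13)) 150 [ 0.236 -0.485  0.03 ] 0.54
side red (np.int32(412), np.int32(257), np.int32(20), np.int32(12)) 103 [ 0.594 -0.282  0.03 ] 0.657
side red (np.int32(409), np.int32(268), np.int32(22), np.int32(14)) 134 [ 0.568 -0.317  0.03 ] 0.651
side green (np.int32(338), np.int32(151), np.int32(13), np.int32(9)) 83 [0.578 0.266 0.03 ] 0.636
```

View pics/topc.png

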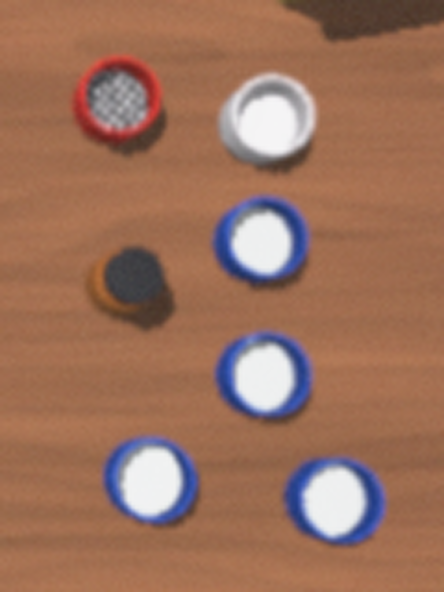

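View pics/sidec.png

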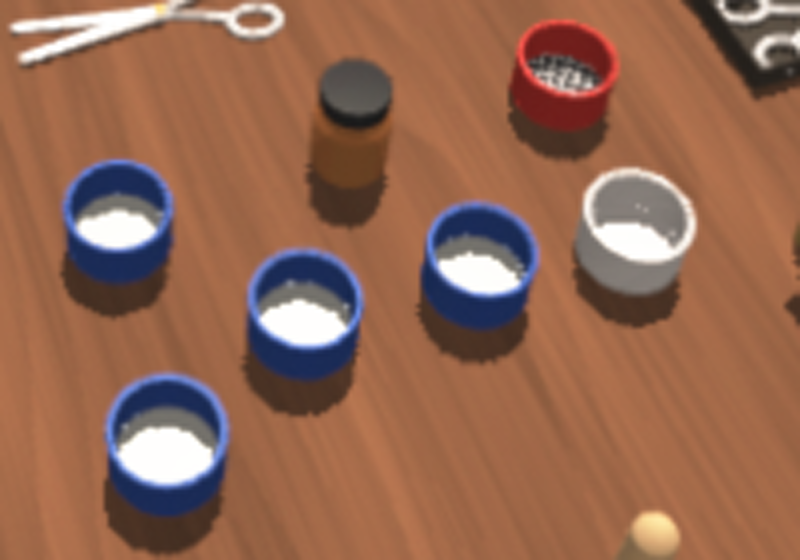

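```bash
python3 - <<'E'
from h import *
t=cams.get_calibration('top'); s=cams.get_calibration('side')
def tri(a,b):
    (o1,d1),(o2,d2)=ray(t,a),ray(s,b)
    A=np.stack([d1,-d2],1); k=np.linalg.lstsq(A,o2-o1,rcond=None)[0]
    p,q=o1+d1*k[0],o2+d2*k[1]; return ((p+q)/2).round(3),np.linalg.norm(p-q).round(4)
print('ring',tri((299.5,152),(364,180)),onz(t,(299.5,152),.086))
print('pan rim',onz(t,(453.3,151),.044), 'side',onz(s,(280+634/4,250+223/4-2),.044))
print('fine rim',onz(t,(380+264/3.7,120+240/3.7),.044),onz(s,(280+482/4,250+245/4),.044))
print('red',onz(t,(411,146.5),.044)); print('yel',onz(t,(223,200),.044)); print('lid',onz(t,(181.5,195),.012))
print('jar cap',onz(t,(416,195),.075)); print('tub',onz(t,(221,146.5),.05)); print('stone',onz(t,(184,155),.025))
c=cams.get_calibration('wrist'); st=get_state()
Rt=R.from_quat(np.roll(st['orientation'],-1)).as_matrix()
for d in [0,.019,.1,.2]: print(d,proj(c,st['tcp_pos']+Rt@[0,0,d]))
E
```

```text
ring (array([0.558, 0.047, 0.08 ]), np.float64(0.0043)) [0.55424213 0.04689746 0.086     ]
pan rim [ 0.55903339 -0.4230171   0.044     ] side [ 0.56047331 -0.42227426  0.044     ]
fine rim [ 0.45413668 -0.41156496  0.044     ] [ 0.4626345  -0.41036772  0.044     ]
red [ 0.57579437 -0.29499344  0.044     ]
yel [0.41856983 0.28499894 0.044     ]
lid [0.44034737 0.42478416 0.012     ]
jar cap [ 0.42086601 -0.29589234  0.075     ]
tub [0.58470932 0.29195871 0.05      ]
stone [0.56583128 0.41531395 0.025     ]
0 [[319.50344561 247.67780528]]
0.019 [[319.46504293 234.64719373]]
0.1 [[319.36297138 200.0030955 ]]
0.2 [[319.29936802 178.40837221]]
```

Call:
play_rows(series="100 0 0 -2 0 0 -6.62; 100 0 0 -2 0 0 -6.62; 100 0 0 -2 0 0 -6.63; 100 -3 -4.1 0 0 0 0; 100 -3 -4.1 0 0 0 0; 100 -3 -4.1 0 0 0 0; 100 -3 -4.1 0 0 0 0; 100 -3 -4.1 0 0 0 0; 100 -3 -4.1 0 0 0 0; 100 -3 -4.1 0 0 0 0; 100 -3 -4.1 0 0 0 0; 100 -3 -4.1 0 0 0 0", newtons=60)

```text
clock: 1.65
tcp_pos: [0.4661, 0.1703, 0.2869]
orientation: [-0.0, 0.0, 1.0, 0.0]
wrist_force: [-0.3, 0.1, 0.5]
finger_gap: 0.0854
```

Call:
play_rows(series="100 -3 -4.1 0 0 0 0; 100 -3 -4.1 0 0 0 0; 100 -3 -4.1 0 0 0 0; 100 0 0 0 0 0 0; 100 0 0 0 0 0 0")

```text
clock: 2.28
tcp_pos: [0.555, 0.0488, 0.2865]
orientation: [-0.001, 0.0, 1.0, 0.0]
wrist_force: [-0.5, 1.0, -0.7]
finger_gap: 0.0853
```

```bash
python3 - <<'E'
from h import *
st=get_state(); print(st['clock'],st['tcp_pos'],st['orientation'])
c=cams.get_calibration('wrist'); shot('wrist','w1.png'); print(c['rvec'].tolist(),c['tvec'].tolist())
E
```

```text
2.275 [0.55496883 0.04884022 0.28650254] [-7.24985066e-04  3.20534064e-04  9.99999657e-01  2.41596100e-04]
[-2.0835827546030306, -2.0801848320754326, -0.27639448086818724] [-0.050215220558386064, -0.5850599973190033, 0.29243692742239824]
```

View pics/w1.png

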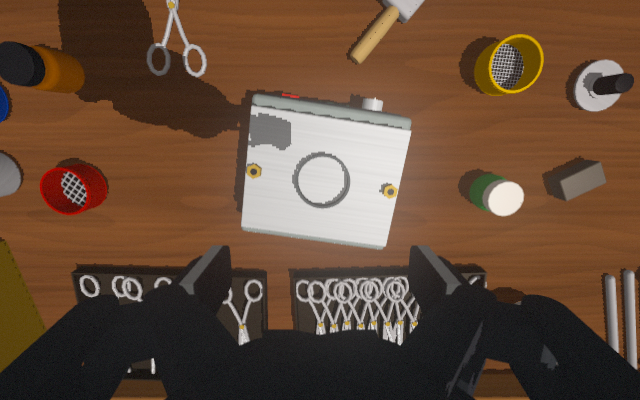

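```bash
cat > ring.py <<'E'
from h import *
def fitdark(im,cen,r=45,thr=110,show=None):
    g=cv2.cvtColor(im,cv2.COLOR_RGB2GRAY).astype(int); x,y=map(int,cen)
    m=np.zeros(g.shape,np.uint8); m[y-r:y+r,x-r:x+r]=(g[y-r:y+r,x-r:x+r]<thr)
    n,l,st,_=cv2.connectedComponentsWithStats(m)
    i=1+np.argmax(st[1:,4]); mm=(l==i).astype(np.uint8)
    cs,_=cv2.findContours(mm,cv2.RETR_EXTERNAL,cv2.CHAIN_APPROX_NONE)
    k=max(cs,key=len); return cv2.fitEllipse(k),st[i]
E
python3 - <<'E'
from ring import *
im=cv2.cvtColor(cv2.imread('pics/w1.png'),cv2.COLOR_BGR2RGB); c=cams.get_calibration('wrist')
e,st=fitdark(im,(321,180),38,130); print(e,st); 
p=onz(c,e[0],.086); print('ring',p, 'diam', e[1][0]/c['fx']*(0.435-.086))
print('cam',ray(c,(320,200))[0])
for n,uv,z in [('red',(76,186),.044),('yel',(516,62),.044),('lid disc',(599,86),.012),('tub',(503,198),.05),('stone',(580,177),.025)]: print(n,onz(c,uv,z).round(3))
E
```

```text
((321.46527099609375, 179.5578155517578), (51.54425048828125, 53.31911849975586), 115.8321762084961) [293 152  57  56 571]
ring [0.55628894 0.05208767 0.086     ] diam 0.06076425893827051
cam [0.48889629 0.04931633 0.43462516]
red [ 0.573 -0.28   0.044]
yel [0.419 0.289 0.044]
lid disc [0.442 0.427 0.012]
tub [0.589 0.297 0.05 ]
stone [0.564 0.418 0.025]
```

Call:
play_rows(series="100 0 0.1 4 0 0 0; 100 0 0.1 4 0 0 0; 100 0 0.1 3 0 0 0; 100 0 0 0 0 0 0; 100 0 0 0 0 0 0")

```text
clock: 2.95
tcp_pos: [0.5557, 0.0526, 0.1785]
orientation: [0.001, -0.001, 1.0, 0.0]
wrist_force: [0.2, 0.0, 0.2]
finger_gap: 0.0855
```

```bash
python3 - <<'E'
from ring import *
st=get_state(); print(st['tcp_pos'])
c=cams.get_calibration('wrist'); im=shot('wrist','w2.png')
for thr in (110,130,150):
    e,b=fitdark(im,(321,195),50,thr); print(e,b,onz(c,e[0],.086),onz(c,(b[0]+(b[2]-1)/2,b[1]+(b[3]-1)/2),.086))
c=cams.get_calibration('side');print('side',onz(c,(364,180),.086))
E
```

```text
[0.55574294 0.05258152 0.17853191]
((318.33221435546875, 202.19192504882812), (70.91537475585938, 72.6764144897461), 69.87919616699219) [280 165  75  76 824] [0.55597002 0.05177048 0.086     ] [0.55623941 0.05064858 0.086     ]
((313.10198974609375, 192.02980041503906), (73.9469985961914, 110.34590911865234), 151.2532958984375) [ 271  145   87   97 3302] [0.54717741 0.04741374 0.086     ] [0.54800974 0.04815897 0.086     ]
((313.21917724609375, 192.20742797851562), (74.46443939208984, 110.3541030883789), 151.35787963867188) [ 271  145   88   97 3440] [0.5473297  0.04751069 0.086     ] [0.54800964 0.04857632 0.086     ]
side [0.5566666  0.03939477 0.086     ]
```

View pics/w2.png

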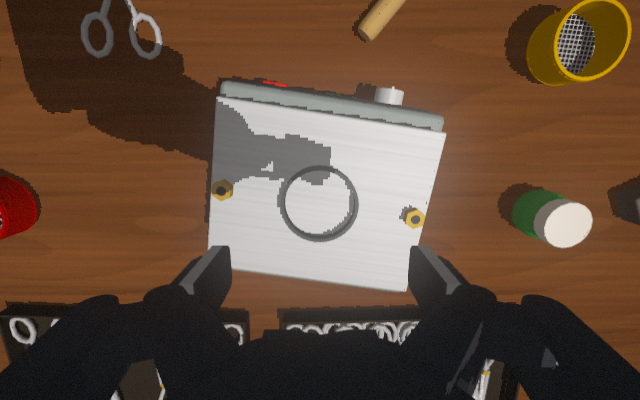

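Call:
play_rows(series="100 0 0 -4 0 0 0; 100 0 -4 -2 0 0 0; 100 0 -5.5 0 0 0 0; 100 0 -5.5 0 0 0 0; 100 0 -5.5 0 0 0 0; 100 0 -5.5 0 0 0 0; 100 0 -5.5 0 0 0 0; 100 -0.4 -5.5 0 0 0 0; 100 0 -5.5 2 0 0 0; 100 0 -5 4 0 0 0; 100 0 0 0 0 0 0; 100 0 0 0 0 0 0")

```text
clock: 4.5
tcp_pos: [0.5597, -0.4221, 0.1791]
orientation: [0.0, 0.0, 1.0, -0.0]
wrist_force: [0.3, 0.8, 1.2]
finger_gap: 0.0854
```

```bash
python3 - <<'E'
from h import *
st=get_state(); print(st['tcp_pos'])
im=shot('wrist','w3.png')
E
```

```text
[ 0.55970478 -0.42205496  0.17913922]
```

View pics/w3.png

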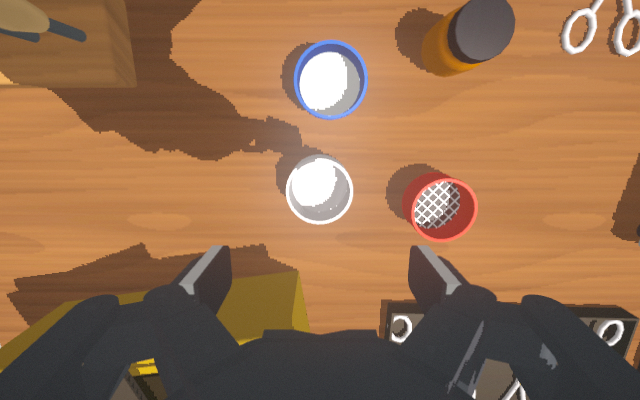

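```bash
python3 - <<'E'
from h import *
c=cams.get_calibration('wrist'); t=cams.get_calibration('top')
for z in (0,.1,.15): print(z,onz(c,(300,270),z).round(3),onz(c,(200,290),z).round(3),onz(t,(468,120),z).round(3),onz(t,(457,45),z).round(3))
im=cv2.cvtColor(cv2.imread('pics/w3.png'),cv2.COLOR_BGR2RGB)
h=cv2.cvtColor(im,cv2.COLOR_RGB2HSV)
def fit(m,box):
    x0,y0,x1,y1=box; mm=np.zeros(m.shape,np.uint8); mm[y0:y1,x0:x1]=m[y0:y1,x0:x1]
    n,l,st,_=cv2.connectedComponentsWithStats(mm); i=1+np.argmax(st[1:,4])
    k=max(cv2.findContours((l==i).astype(np.uint8),cv2.RETR_EXTERNAL,cv2.CHAIN_APPROX_NONE)[0],key=len)
    return cv2.fitEllipse(cv2.convexHull(k)),st[i]
S,V,H=h[...,1].astype(int),h[...,2],h[...,0].astype(int)
e,b=fit((S<80)&(V>90),(275,140,370,235)); print('pan',e,b,onz(c,e[0],.044))
e,b=fit((abs(H-115)<12)&(S>120),(280,30,380,130)); print('blue',e,b,onz(c,e[0],.044))
e,b=fit(((H<6)|(H>172))&(S>150),(395,160,490,250)); print('red',e,b,onz(c,e[0],.044))
E
```

```text
0 [ 0.671 -0.446  0.   ] [ 0.699 -0.571  0.   ] [ 0.671 -0.491  0.   ] [ 0.924 -0.469  0.   ]
0.1 [ 0.617 -0.438  0.1  ] [ 0.636 -0.526  0.1  ] [ 0.637 -0.45   0.1  ] [ 0.869 -0.43   0.1  ]
0.15 [ 0.59  -0.435  0.15 ] [ 0.605 -0.503  0.15 ] [ 0.62 -0.43  0.15] [ 0.841 -0.41   0.15 ]
pan ((313.88604736328125, 183.1400146484375), (68.36328887939453, 89.48503112792969), 144.36013793945312) [ 277  140   77   85 4324] [ 0.55316631 -0.42709514  0.044     ]
blue ((330.07086181640625, 78.97724914550781), (73.25773620605469, 78.15877532958984), 8.722041130065918) [294  40  74  79 602] [ 0.45820947 -0.41214568  0.044     ]
red ((438.2076416015625, 206.3936004638672), (66.22578430175781, 74.54130554199219), 117.94761657714844) [ 402  172   73   69 1957] [ 0.57684423 -0.30301294  0.044     ]
```

```bash
python3 - <<'E'
from h import *
a=cv2.imread('pics/side0.png')[240:400,420:640]; b=cv2.imread('pics/top0.png')[0:180,420:600]
a=cv2.resize(a,None,fx=2,fy=2,interpolation=cv2.INTER_CUBIC); b=cv2.resize(b,None,fx=1.78,fy=1.78,interpolation=cv2.INTER_CUBIC)
cv2.imwrite('pics/box.png',np.hstack([a,b[:320]]))
print(a.shape,b.shape)
E
```

```text
(320, 440, 3) (320, 320, 3)
```

View pics/box.png

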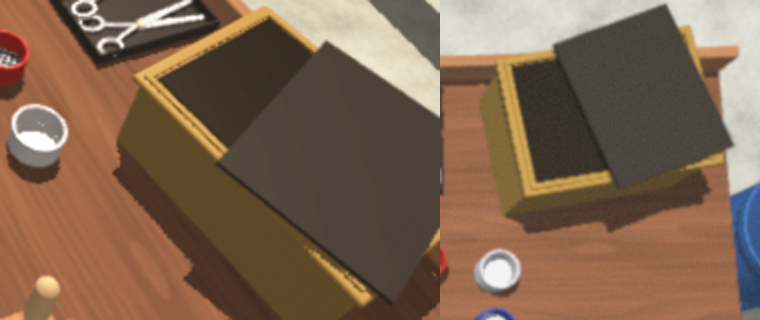

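```bash
python3 - <<'E'
from h import *
t=cams.get_calibration('top'); s=cams.get_calibration('side'); w=cams.get_calibration('wrist')
def tri(a,b):
    (o1,d1),(o2,d2)=ray(t,a),ray(s,b)
    A=np.stack([d1,-d2],1); k=np.linalg.lstsq(A,o2-o1,rcond=None)[0]
    p,q=o1+d1*k[0],o2+d2*k[1]; return ((p+q)/2).round(3),np.linalg.norm(p-q).round(4)
print(tri((466,109.6),(488.5,278.5)),tri((460.4,120.8),(481,312.5)))
print('pan',onz(w,(319.5,189.5),.044))
im=cv2.cvtColor(cv2.imread('pics/w3.png'),cv2.COLOR_BGR2HSV)
m=((im[...,1]<70)&(im[...,2]>100)).astype(np.uint8)*255
cv2.imwrite('pics/m3.png',np.hstack([cv2.resize(m[130:240,270:380],None,fx=3.5,fy=3.5,interpolation=0),cv2.resize(cv2.imread('pics/w3.png')[130:240,270:380],None,fx=3.5,fy=3.5)[...,1]]))
E
```

```text
(array([ 0.666, -0.44 ,  0.118]), np.float64(0.0072)) (array([ 0.666, -0.463,  0.01 ]), np.float64(0.002))
pan [ 0.55954017 -0.4216112   0.044     ]
```

View pics/m3.png

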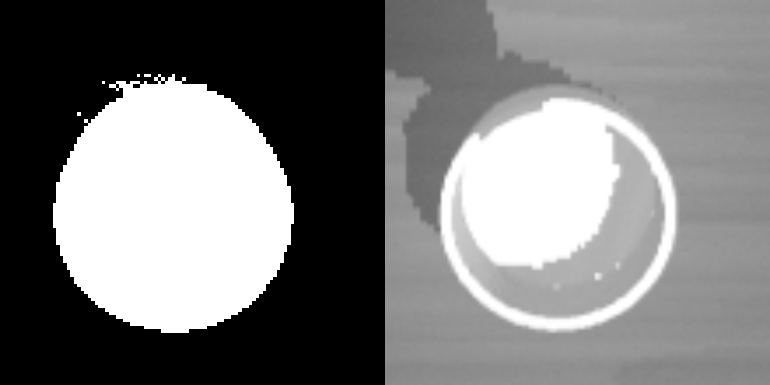

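Call:
play_rows(series="100 -0.1 0.05 5 0 0 0; 100 0 0 5 0 0 0; 100 0 0 3 0 0 0; 100 0 0 1.9 0 0 0; 100 0 0 0 0 0 0; 60 0 0 0 0 0 0; 60 0 0 0 0 0 0; 60 0 0 0 0 0 0; 60 0 0 0 0 0 0; 60 0 0 0 0 0 0", newtons=40)

```text
clock: 5.8
tcp_pos: [0.5621, -0.4219, 0.0325]
orientation: [0.002, -0.0, 1.0, -0.001]
wrist_force: [-0.5, 2.9, 5.1]
finger_gap: 0.0629
```

```bash
python3 - <<'E'
from h import *
st=get_state(); print(st['tcp_pos'],st['finger_gap'],st['wrist_force'])
im=shot('wrist','w4.png')
E
```

```text
[ 0.56208802 -0.42185105  0.03246857] 0.06287896327425313 [-0.48136317  2.93581776  5.14276943]
```

View pics/w4.png

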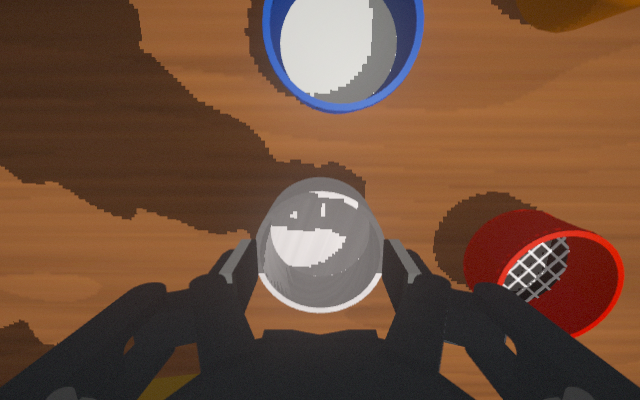

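```bash
cat > ov.py <<'E'
from h import *
import sys
def overlay(src,out,circs,cam='wrist',crop=None,f=1):
    im=cv2.imread('pics/'+src); c=cams.get_calibration(cam)
    im=cv2.resize(im,None,fx=f,fy=f)
    a=np.linspace(0,2*np.pi,90)
    for (x,y,z,r) in circs:
        P=np.stack([x+r*np.cos(a),y+r*np.sin(a),0*a+z],1)
        cv2.polylines(im,[np.round(proj(c,P)*f).astype(int)],True,(255,0,255),1)
    if crop: im=im[crop[1]*f:crop[3]*f,crop[0]*f:crop[2]*f]
    cv2.imwrite('pics/'+out,im)
E
python3 - <<'E'
from ov import *
overlay('w4.png','o4.png',[(.5620,-.4219,.044,.033)],crop=(220,150,420,340),f=3)
E
```

```text
(no output)
```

View pics/o4.png

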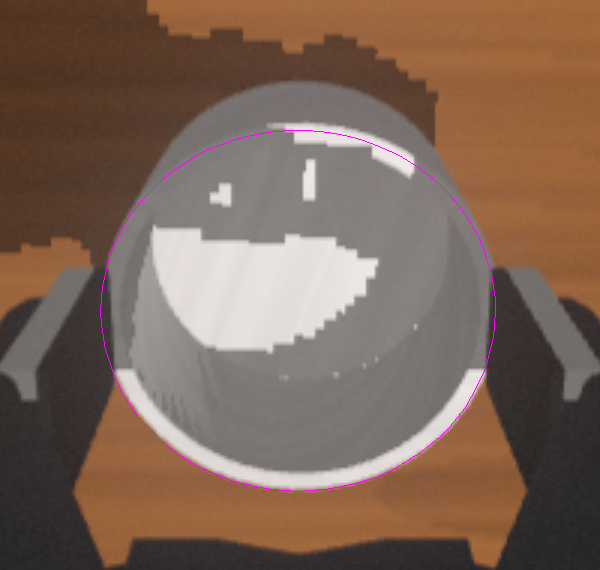

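Call:
play_rows(series="60 0 0 -2 0 0 0; 60 0 0 -4 0 0 0; 60 0 0 -5 0 0 0; 60 0 2 -4.5 0 0 0; 60 0 5 0 0 0 0; 60 0 5.5 0 0 0 0; 60 0 5.5 0 0 0 0; 60 0 5.5 0 0 0 0; 60 0.6 5.5 0 0 0 0; 60 0 5.5 0 0 0 0; 60 0 5.5 0 0 0 0; 60 0 4 0 0 0 0")

```text
clock: 7.35
tcp_pos: [0.5546, 0.0209, 0.1858]
orientation: [0.001, -0.001, 1.0, 0.0]
wrist_force: [1.0, -0.3, -2.0]
finger_gap: 0.0626
```

Call:
play_rows(series="60 0 3.35 0 0 0 0; 60 0 0 2 0 0 0; 60 0 0 2 0 0 0; 60 0 0 0 0 0 0; 60 0 0 0 0 0 0")

```text
clock: 7.98
tcp_pos: [0.5551, 0.0519, 0.1454]
orientation: [0.001, 0.0, 1.0, 0.0]
wrist_force: [-0.2, -0.2, -0.2]
finger_gap: 0.0623
```

```bash
python3 - <<'E'
from ov import *
st=get_state(); print(st['clock'],st['tcp_pos'],st['finger_gap'],st['wrist_force'])
im=shot('wrist','w5.png'); p=st['tcp_pos']
overlay('w5.png','o5.png',[(p[0],p[1],p[2]+.0115,.033),(.556,.0515,.086,.033)],crop=(190,130,450,340),f=3)
E
```

```text
7.975 [0.555132   0.05194736 0.14542774] 0.06228490385121479 [-0.21666645 -0.1594316  -0.20853247]
```

View pics/o5.png

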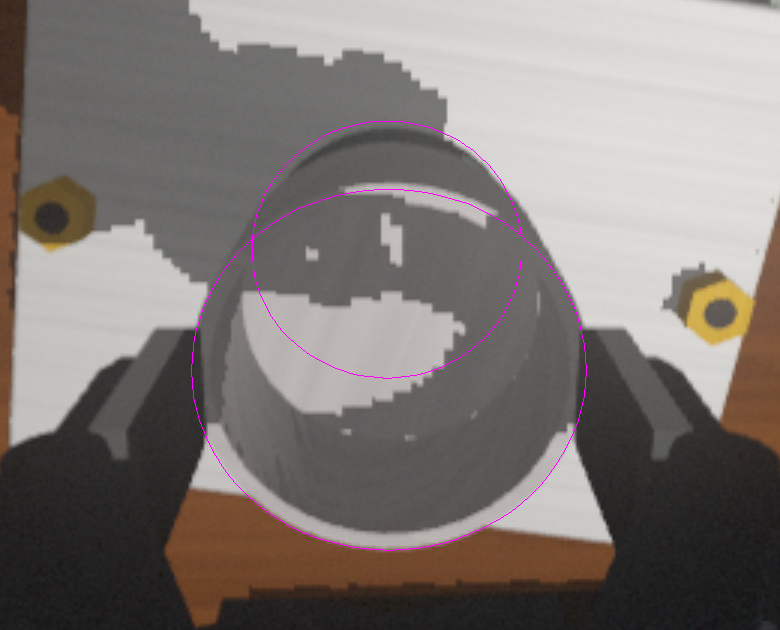

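Call:
play_rows(series="60 -0.1 0 1.5 0 0 0; 60 0 0 1 0 0 0; 60 0 0 0.5 0 0 0; 60 0 0 0.3 0 0 0; 60 0 0 0 0 0 0; 60 0 0 0 0 0 0")

```text
clock: 8.78
tcp_pos: [0.5566, 0.052, 0.1114]
orientation: [0.001, 0.0, 1.0, 0.0]
wrist_force: [2.1, 0.8, 1.7]
finger_gap: 0.0625
```

Call:
play_rows(series="60 0 0 0.15 0 0 0; 60 0 0 0.1 0 0 0; 60 0 0 0 0 0 0")

```text
clock: 9.15
tcp_pos: [0.5576, 0.052, 0.1104]
orientation: [0.003, -0.0, 1.0, 0.0]
wrist_force: [2.6, 0.7, 9.3]
finger_gap: 0.0621
```

Call:
play_rows(series="80 0 0 0 0 0 0; 85 0 0 0 0 0 0; 100 0 0 0 0 0 0; 100 0 0 0 0 0 0; 100 0 0 0 0 0 0; 100 0 0 -2 0 0 0; 100 0 0 -3 0 0 0; 100 0 0 -4 0 0 0; 100 0 0 -4 0 0 0; 100 0 0 0 0 0 0; 100 0 0 0 0 0 0")

```text
clock: 10.52
tcp_pos: [0.5553, 0.052, 0.238]
orientation: [-0.0, 0.0, 1.0, 0.0]
wrist_force: [-0.6, 0.5, -1.1]
finger_gap: 0.0853
```

```bash
python3 - <<'E'
from ov import *
st=get_state(); print(st['clock'],st['tcp_pos'],st['finger_gap'],st['wrist_force'])
im=shot('wrist','w6.png')
overlay('w6.png','o6.png',[(.556,.0515,.122,.033),(.556,.0515,.086,.033)],crop=(190,130,450,340),f=3)
E
```

```text
10.525 [0.55527427 0.05198636 0.23800557] 0.08526534592726462 [-0.55604823  0.53569891 -1.05972311]
```

View pics/o6.png

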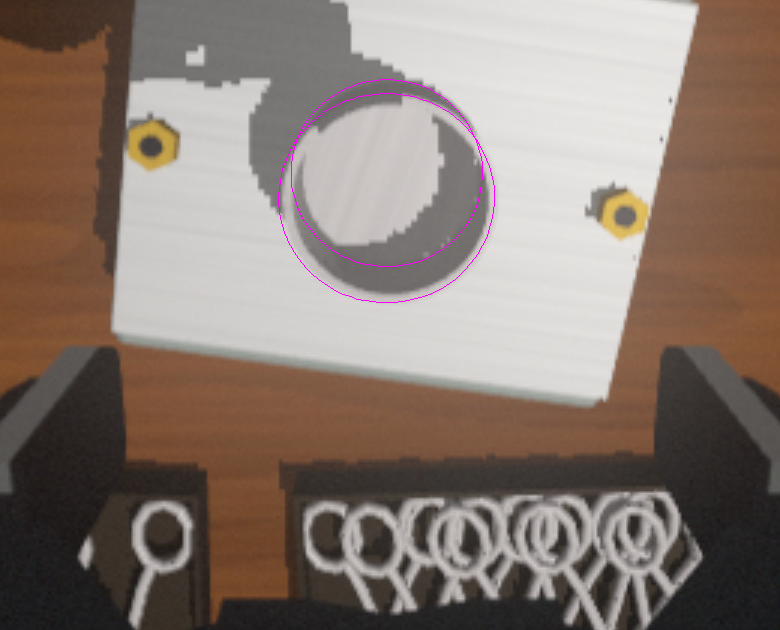

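Call:
play_rows(series="100 0.5 -2.5 0 0 0 0; 100 1.1 -5.3 0 0 0 0; 100 1.1 -5.3 0 0 0 0; 100 1.1 -5.3 0 0 0 0; 100 1.1 -5.3 0 0 0 0; 100 1.1 -5.3 0 0 0 0; 100 1.1 -5.3 1 0 0 0; 100 1.1 -5.3 2 0 0 0; 100 1 -4.3 2 0 0 0; 100 0.5 -2.5 1 0 0 0; 100 0 0 0 0 0 0; 100 0 0 0 0 0 0")

```text
clock: 12.08
tcp_pos: [0.4588, -0.4109, 0.1785]
orientation: [-0.0, -0.0, 1.0, 0.001]
wrist_force: [0.3, -0.6, -0.3]
finger_gap: 0.0857
```

```bash
cat > fit.py <<'E'
from ov import *
def mask(im,col):
    h=cv2.cvtColor(im,cv2.COLOR_RGB2HSV).astype(int); H,S,V=h[...,0],h[...,1],h[...,2]
    return {'blue':(abs(H-114)<13)&(S>120)&(V>50),'yellow':(abs(H-24)<5)&(S>170)&(V>90),'red':((H<5)|(H>173))&(S>180)&(V>60)}[col].astype(np.uint8)
def rim(im,col,box,zr=.044):
    # bright rim top only: outer hull of the upper-brightness pixels
    x0,y0,x1,y1=box; m=np.zeros(im.shape[:2],np.uint8); m[y0:y1,x0:x1]=mask(im,col)[y0:y1,x0:x1]
    v=im.max(2); t=np.percentile(v[m>0],60); r=((m>0)&(v>=t)).astype(np.uint8)
    n,l,st,_=cv2.connectedComponentsWithStats(r,connectivity=8); i=1+np.argmax(st[1:,4])
    k=np.argwhere(l==i)[:,::-1].astype(np.int32)
    e=cv2.fitEllipse(cv2.convexHull(k)); return e,st[i]
E
python3 - <<'E'
from fit import *
st=get_state(); print(st['clock'],st['tcp_pos'])
im=shot('wrist','w7.png'); c=cams.get_calibration('wrist')
e,b=rim(im,'blue',(260,130,380,250)); p=onz(c,e[0],.044); print(e,b,p)
overlay('w7.png','o7.png',[(p[0],p[1],.044,.033)],f=1)
E
```

```text
12.075 [ 0.45877207 -0.41088811  0.17853262]
((322.9596252441406, 198.40757751464844), (44.7043571472168, 57.35358428955078), 63.593502044677734) [303 190  49  33 101] [ 0.46695986 -0.40713753  0.044     ]
```

View pics/o7.png

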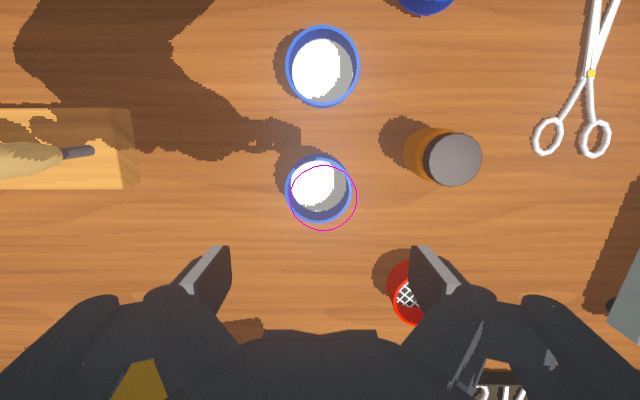

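Call:
play_rows(series="100 -0.05 -0.05 5 0 0 0; 100 0 0 5 0 0 0; 100 0 0 3 0 0 0; 100 0 0 1.9 0 0 0; 100 0 0 0 0 0 0; 60 0 0 0 0 0 0; 60 0 0 0 0 0 0; 60 0 0 0 0 0 0; 60 0 0 0 0 0 0; 60 0 0 0 0 0 0")

```text
clock: 13.38
tcp_pos: [0.4602, -0.4127, 0.0321]
orientation: [0.001, -0.0, 1.0, -0.001]
wrist_force: [0.3, 3.1, 5.1]
finger_gap: 0.0633
```

```bash
python3 - <<'E'
from ov import *
st=get_state(); print(st['tcp_pos'],st['finger_gap'],st['wrist_force'])
im=shot('wrist','w8.png'); p=st['tcp_pos']
overlay('w8.png','o8.png',[(p[0],p[1],.044,.033)],crop=(220,150,420,340),f=3)
E
```

```text
[ 0.46017524 -0.41268985  0.03207491] 0.06327596080117341 [0.29971791 3.08507402 5.14745885]
```

View pics/o8.png

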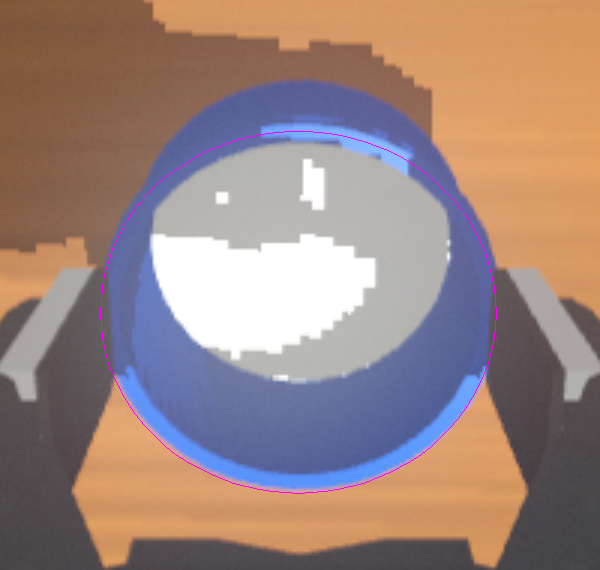

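Call:
play_rows(series="60 0 0 -2 0 0 0; 60 0 0 -4 0 0 0; 60 0 0 -5 0 0 0; 60 0 0 -5 0 0 0; 60 -0.5 2 -1 0 0 0; 60 -1.1 5.3 0 0 0 0; 60 -1.1 5.3 0 0 0 0; 60 -1.1 5.3 0 0 0 0; 60 -1.1 5.3 0 0 0 0; 60 -1.1 5.3 0 0 0 0; 60 -1.1 5.3 0 0 0 0; 60 -1.1 5.3 0 0 0 0")

```text
clock: 14.92
tcp_pos: [0.5404, -0.0189, 0.1993]
orientation: [-0.0, -0.0, 1.0, 0.0]
wrist_force: [1.3, -0.7, -1.6]
finger_gap: 0.0625
```

Call:
play_rows(series="60 -1 5 0 0 0 0; 60 -0.4 2.35 0 0 0 0; 60 0 0 1.5 0 0 0; 60 0 0 0 0 0 0; 60 0 0 0 0 0 0")

```text
clock: 15.55
tcp_pos: [0.5544, 0.0512, 0.1841]
orientation: [-0.0, 0.001, 1.0, -0.0]
wrist_force: [-0.4, -0.4, -0.3]
finger_gap: 0.0626
```

```bash
python3 - <<'E'
from ov import *
st=get_state(); print(st['clock'],st['tcp_pos'],st['finger_gap'],st['wrist_force'])
im=shot('wrist','w9.png'); p=st['tcp_pos']
overlay('w9.png','o9.png',[(p[0],p[1],p[2]+.0119,.033),(.5562,.0518,.122,.033)],crop=(190,130,450,340),f=3)
E
```

```text
15.55 [0.55443012 0.05115965 0.18412957] 0.0625600875374574 [-0.40300111 -0.35362681 -0.27923339]
```

View pics/o9.png

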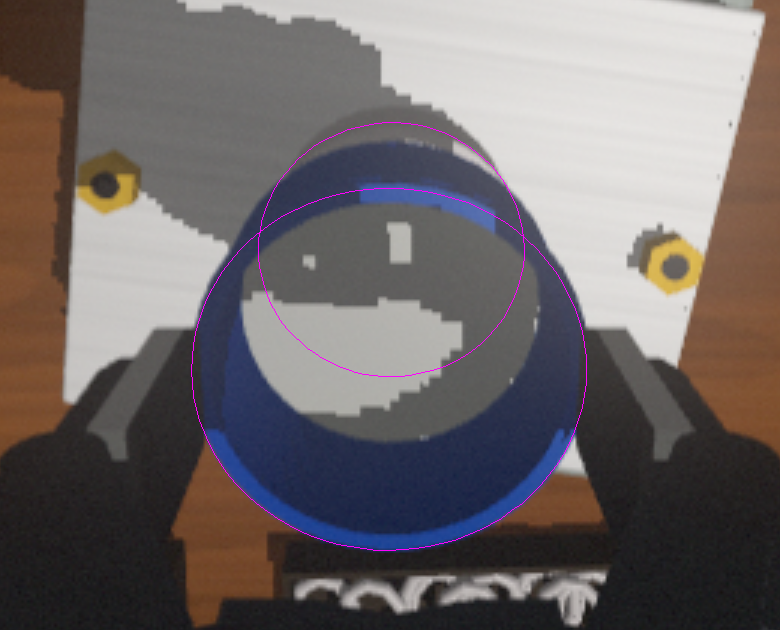

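Call:
play_rows(series="60 -0.15 0.06 1.5 0 0 0; 60 0 0 1.2 0 0 0; 60 0 0 0.6 0 0 0; 60 0 0 0.3 0 0 0; 60 0 0 0.2 0 0 0; 60 0 0 0.1 0 0 0; 60 0 0 0 0 0 0")

```text
clock: 16.48
tcp_pos: [0.5567, 0.0526, 0.1461]
orientation: [0.001, -0.0, 1.0, -0.0]
wrist_force: [-1.2, 1.3, 2.9]
finger_gap: 0.0628
```

Call:
play_rows(series="60 0 0 0.1 0 0 0; 60 0 0 0 0 0 0; 80 0 0 0 0 0 0; 85 0 0 0 0 0 0; 100 0 0 0 0 0 0; 100 0 0 0 0 0 0; 100 0 0 0 0 0 0; 100 0 0 -2 0 0 0; 100 0 0 -3 0 0 0; 100 0 0 -4 0 0 0; 100 0 0 0 0 0 0; 100 0 0 0 0 0 0")

```text
clock: 17.98
tcp_pos: [0.5563, 0.0526, 0.2341]
orientation: [-0.0, 0.0, 1.0, 0.0]
wrist_force: [-0.2, -0.2, -0.6]
finger_gap: 0.0856
```

```bash
python3 - <<'E'
from ov import *
st=get_state(); print(st['clock'],st['tcp_pos'],st['finger_gap'],st['wrist_force'])
im=shot('wrist','w10.png')
overlay('w10.png','o10.png',[(.5562,.0518,.158,.033),(.5562,.0518,.122,.033)],crop=(190,130,450,340),f=3)
E
```

```text
17.975 [0.55634305 0.05260523 0.23409464] 0.08555234101772355 [-0.17843501 -0.15531237 -0.62279979]
```

View pics/o10.png

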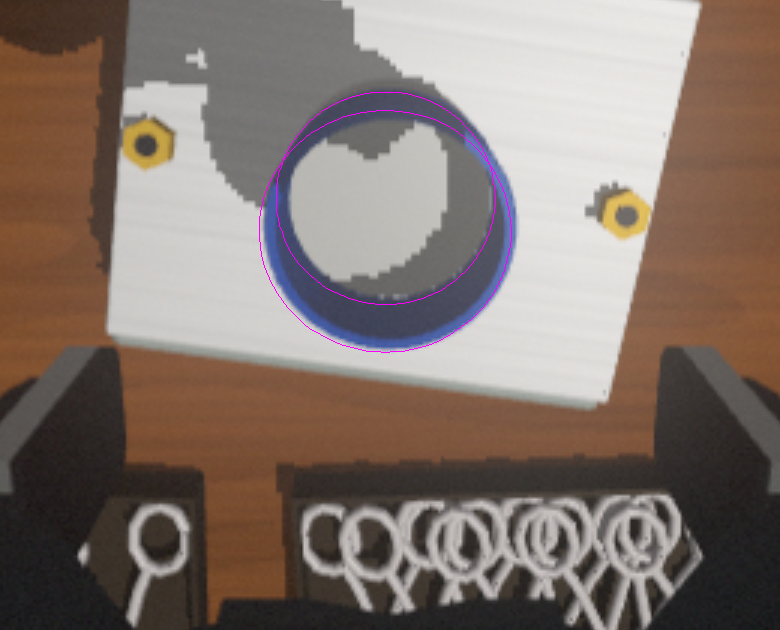

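Call:
play_rows(series="100 1.2 2 0 0 0 0; 100 2.5 4.3 0 0 0 0; 100 2.5 4.3 0 0 0 0; 100 2.5 4.3 1 0 0 0; 100 2.5 4.3 2 0 0 0; 100 2.5 4.4 2 0 0 0; 100 0 0 0.5 0 0 0; 100 0 0 0 0 0 0; 100 0 0 0 0 0 0")

```text
clock: 19.15
tcp_pos: [0.42, 0.288, 0.1798]
orientation: [0.0, 0.001, 1.0, 0.0]
wrist_force: [0.4, -0.2, -0.3]
finger_gap: 0.0855
```

```bash
python3 - <<'E'
from fit import *
st=get_state(); print(st['clock'],st['tcp_pos'])
im=shot('wrist','w11.png'); c=cams.get_calibration('wrist')
p=st['tcp_pos']
overlay('w11.png','o11.png',[(p[0],p[1],.044,.033)],f=1)
E
```

```text
19.15 [0.42004485 0.28798325 0.17982989]
```

View pics/o11.png

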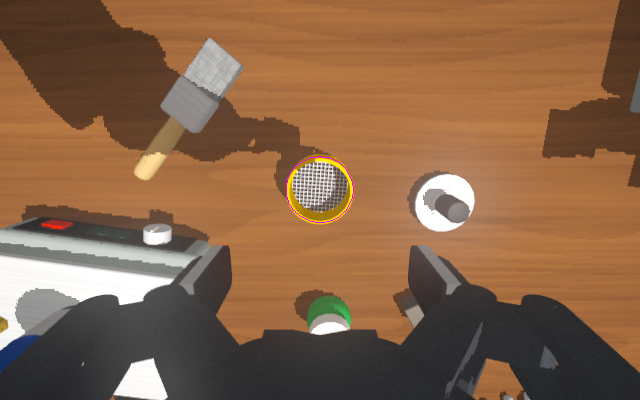

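Call:
play_rows(series="100 0 0 5 0 0 0; 100 0 0 5 0 0 0; 100 0 0 3 0 0 0; 100 0 0 2 0 0 0; 100 0 0 0 0 0 0; 60 0 0 0 0 0 0; 60 0 0 0 0 0 0; 60 0 0 0 0 0 0; 60 0 0 0 0 0 0; 60 0 0 0 0 0 0")

```text
clock: 20.45
tcp_pos: [0.4208, 0.2887, 0.0315]
orientation: [0.002, 0.0, 1.0, 0.0]
wrist_force: [-1.3, -2.8, 5.5]
finger_gap: 0.0633
```

```bash
python3 - <<'E'
from ov import *
st=get_state(); print(st['tcp_pos'],st['finger_gap'],st['wrist_force'])
im=shot('wrist','w12.png'); p=st['tcp_pos']
overlay('w12.png','o12.png',[(p[0],p[1],.044,.033)],crop=(220,150,420,340),f=3)
E
```

```text
[0.42083007 0.28865725 0.03151616] 0.06333241009064361 [-1.29316245 -2.77487696  5.46292388]
```

View pics/o12.png

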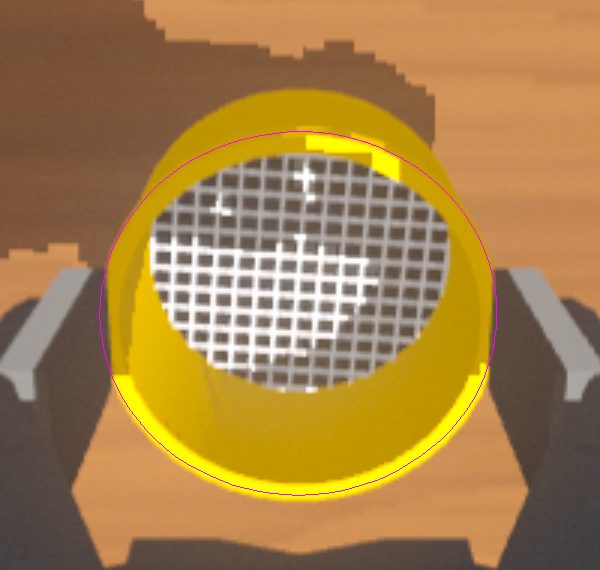

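Call:
play_rows(series="60 0 0 -2 0 0 0; 60 0 0 -4 0 0 0; 60 0 0 -5 0 0 0; 60 0 0 -5 0 0 0; 60 0 0 -4 0 0 0; 60 -1 -2 0 0 0 0; 60 -2.4 -4.3 0 0 0 0; 60 -2.4 -4.3 0 0 0 0; 60 -2.4 -4.3 0 0 0 0; 60 -2.4 -4.3 0 0 0 0; 60 -2 -3 0 0 0 0; 60 -0.7 -1.4 0 0 0 0")

```text
clock: 22.0
tcp_pos: [0.5536, 0.0508, 0.2303]
orientation: [0.001, 0.001, 1.0, 0.0]
wrist_force: [-0.6, 0.5, -0.9]
finger_gap: 0.0628
```

Call:
play_rows(series="60 0 0 1.5 0 0 0; 60 0 0 0 0 0 0; 60 0 0 0 0 0 0")

```text
clock: 22.38
tcp_pos: [0.5516, 0.0538, 0.2143]
orientation: [-0.0, -0.001, 1.0, 0.0]
wrist_force: [-0.6, -0.3, -0.7]
finger_gap: 0.0631
```

```bash
python3 - <<'E'
from ov import *
st=get_state(); print(st['clock'],st['tcp_pos'],st['finger_gap'],st['wrist_force'])
im=shot('wrist','w13.png'); p=st['tcp_pos']
overlay('w13.png','o13.png',[(p[0]+.0013,p[1],p[2]+.0125,.033),(.5558,.0525,.158,.033)],crop=(190,130,450,340),f=3)
E
```

```text
22.375 [0.55156275 0.05379579 0.21429672] 0.06309867825792839 [-0.56279689 -0.32072652 -0.6577037 ]
```

View pics/o13.png

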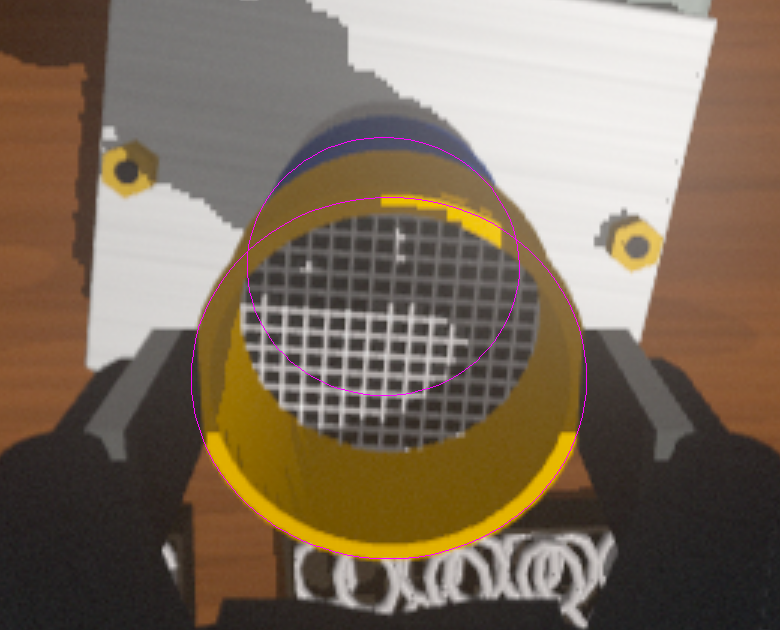

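Call:
play_rows(series="60 -0.29 -0.12 1 0 0 0; 60 0 0 0.8 0 0 0; 60 0 0 0.7 0 0 0; 60 0 0 0.4 0 0 0; 60 0 0 0.3 0 0 0; 60 0 0 0.1 0 0 0; 60 0 0 0 0 0 0")

```text
clock: 23.3
tcp_pos: [0.5555, 0.0514, 0.1817]
orientation: [0.0, 0.0, 1.0, 0.0]
wrist_force: [-0.1, -0.5, -0.9]
finger_gap: 0.063
```

Call:
play_rows(series="60 0 0 0.1 0 0 0; 60 0 0 0.1 0 0 0; 60 0 0 0 0 0 0")

```text
clock: 23.68
tcp_pos: [0.5559, 0.0514, 0.1815]
orientation: [0.001, 0.0, 1.0, -0.0]
wrist_force: [-2.5, -0.3, 8.8]
finger_gap: 0.0628
```

Contact at the expected height; release.

Call:
play_rows(series="80 0 0 0 0 0 0; 85 0 0 0 0 0 0; 100 0 0 0 0 0 0; 100 0 0 0 0 0 0; 100 0 0 0 0 0 0; 100 0 0 -2 0 0 0; 100 0 0 -3 0 0 0; 100 0 0 -4 0 0 0; 100 0 0 0 0 0 0; 100 0 0 0 0 0 0")

```text
clock: 24.92
tcp_pos: [0.5553, 0.0514, 0.269]
orientation: [-0.0, 0.0, 1.0, 0.0]
wrist_force: [-0.5, 0.4, 0.8]
finger_gap: 0.085
```

```bash
python3 - <<'E'
from ov import *
st=get_state(); print(st['clock'],st['tcp_pos'],st['finger_gap'],st['wrist_force'])
im=shot('wrist','w14.png')
overlay('w14.png','o14.png',[(.5558,.0525,.194,.033),(.5558,.0525,.158,.033)],crop=(190,130,450,340),f=3)
E
```

```text
24.925 [0.55527513 0.05138626 0.26901554] 0.08501584930052322 [-0.50647484  0.36487946  0.7690899 ]
```

View pics/o14.png

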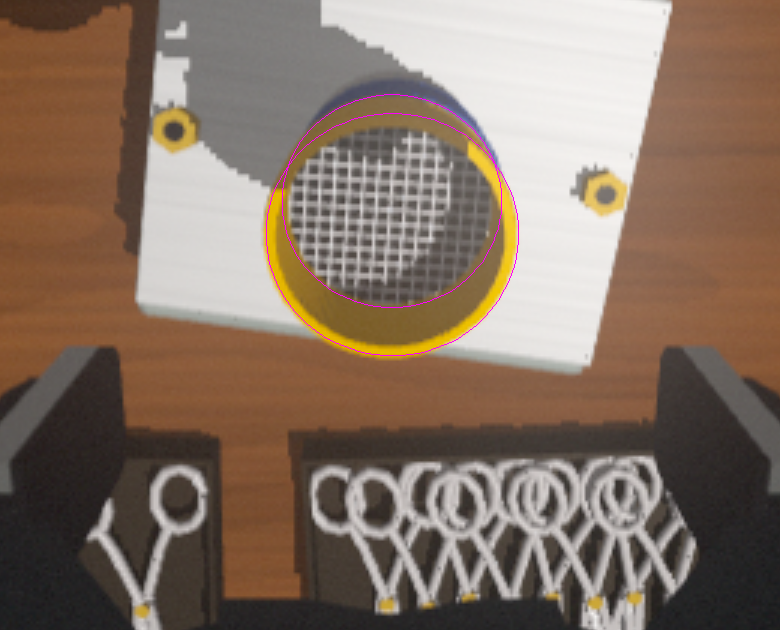

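Call:
play_rows(series="100 -0.2 -2.5 0 0 0 0; 100 -0.4 -5.3 0 0 0 0; 100 -0.4 -5.3 0 0 0 0; 100 -0.4 -5.3 1 0 0 0; 100 -0.4 -5.3 2 0 0 0; 100 -0.4 -5.3 2 0 0 0; 100 0 -4.2 2 0 0 0; 100 0 -1.6 1.5 0 0 0; 100 0 0 0.4 0 0 0; 100 0 0 0 0 0 0; 100 0 0 0 0 0 0")

```text
clock: 26.35
tcp_pos: [0.578, -0.2952, 0.1816]
orientation: [0.001, -0.001, 1.0, -0.0]
wrist_force: [-0.2, 0.4, 0.9]
finger_gap: 0.0854
```

```bash
python3 - <<'E'
from fit import *
st=get_state(); print(st['clock'],st['tcp_pos'])
im=shot('wrist','w15.png'); c=cams.get_calibration('wrist')
p=st['tcp_pos']
overlay('w15.png','o15.png',[(p[0],p[1],.044,.033)],f=2,crop=(160,80,480,340))
E
```

```text
26.35 [ 0.57799491 -0.29522407  0.1815604 ]
```

View pics/o15.png

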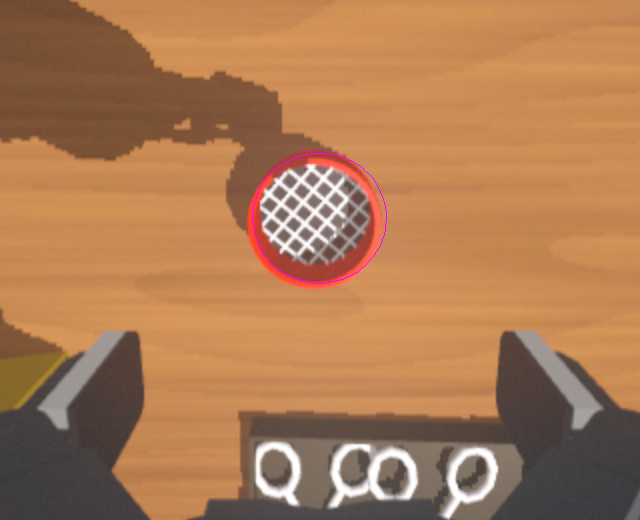

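Call:
play_rows(series="100 -0.2 -0.15 5 0 0 0; 100 0 0 5 0 0 0; 100 0 0 3 0 0 0; 100 0 0 2.1 0 0 0; 100 0 0 0 0 0 0; 60 0 0 0 0 0 0; 60 0 0 0 0 0 0; 60 0 0 0 0 0 0; 60 0 0 0 0 0 0; 60 0 0 0 0 0 0")

```text
clock: 27.65
tcp_pos: [0.5807, -0.2984, 0.0321]
orientation: [0.002, -0.0, 1.0, -0.001]
wrist_force: [-1.0, 3.0, 6.6]
finger_gap: 0.0629
```

```bash
python3 - <<'E'
from ov import *
st=get_state(); print(st['tcp_pos'],st['finger_gap'],st['wrist_force'])
im=shot('wrist','w16.png'); p=st['tcp_pos']
overlay('w16.png','o16.png',[(p[0],p[1],.044,.033)],crop=(220,150,420,340),f=3)
E
```

```text
[ 0.58071023 -0.2984391   0.03205978] 0.06294902536504221 [-0.97284351  3.0233255   6.55155082]
```

View pics/o16.png

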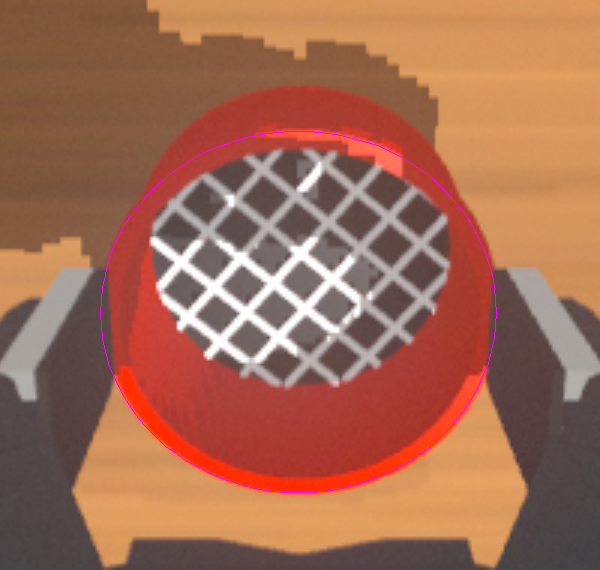

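Call:
play_rows(series="60 0 0 -2 0 0 0; 60 0 0 -4 0 0 0; 60 0 0 -5 0 0 0; 60 0.2 2 -5 0 0 0; 60 0.3 3.5 -4 0 0 0; 60 0.3 4.5 -3 0 0 0; 60 0.4 5.3 -0.8 0 0 0; 60 0.4 5.3 0 0 0 0; 60 0.4 5.3 0 0 0 0; 60 0.4 5.3 0 0 0 0; 60 0 3 0 0 0 0; 60 0 0.9 0 0 0 0")

```text
clock: 29.2
tcp_pos: [0.5552, 0.0547, 0.2685]
orientation: [0.001, -0.001, 1.0, -0.0]
wrist_force: [1.0, -1.2, -1.0]
finger_gap: 0.0623
```

Call:
play_rows(series="60 0 0 1.5 0 0 0; 60 0 0 0 0 0 0; 60 0 0 0 0 0 0")

```text
clock: 29.58
tcp_pos: [0.5552, 0.0517, 0.252]
orientation: [-0.0, 0.001, 1.0, -0.0]
wrist_force: [1.0, 0.9, -1.3]
finger_gap: 0.0627
```

```bash
python3 - <<'E'
from ov import *
st=get_state(); print(st['clock'],st['tcp_pos'],st['finger_gap'],st['wrist_force'])
im=shot('wrist','w17.png'); p=st['tcp_pos']
overlay('w17.png','o17.png',[(p[0],p[1],p[2]+.0119,.033),(.5562,.0522,.194,.033)],crop=(190,130,450,340),f=3)
E
```

```text
29.575 [0.55524363 0.0517327  0.25200851] 0.06267255425710014 [ 0.96080157  0.91531401 -1.27533874]
```

View pics/o17.png

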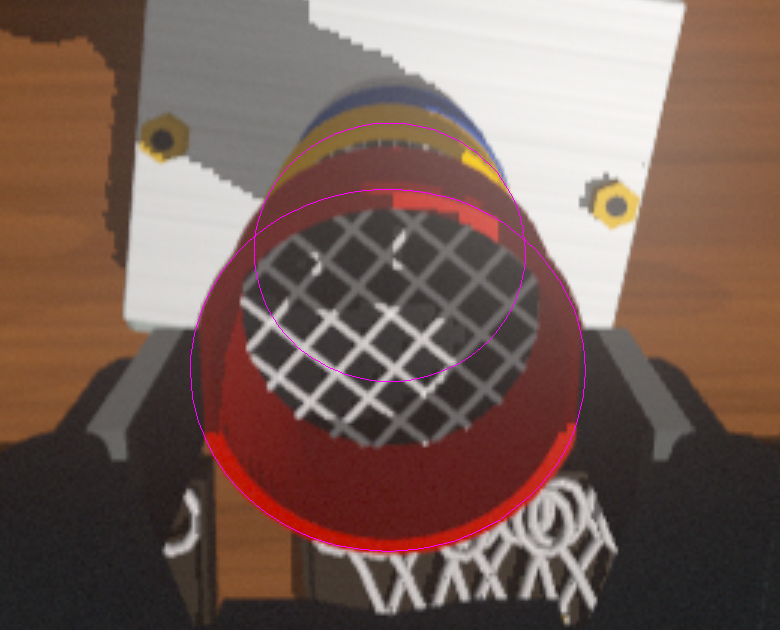

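Good alignment. Descend 3.4 cm.

Call:
play_rows(series="60 -0.05 0.05 1.2 0 0 0; 60 0 0 0.9 0 0 0; 60 0 0 0.6 0 0 0; 60 0 0 0.3 0 0 0; 60 0 0 0.2 0 0 0; 60 0 0 0.2 0 0 0; 60 0 0 0 0 0 0; 60 0 0 0 0 0 0")

```text
clock: 30.62
tcp_pos: [0.5559, 0.0534, 0.2186]
orientation: [0.0, -0.0, 1.0, 0.0]
wrist_force: [0.2, -0.8, -0.6]
finger_gap: 0.0625
```

Call:
play_rows(series="60 0 0 0.1 0 0 0; 60 0 0 0.1 0 0 0; 60 0 0 0 0 0 0")

```text
clock: 31.0
tcp_pos: [0.5564, 0.0533, 0.2181]
orientation: [0.001, -0.0, 1.0, -0.0]
wrist_force: [-1.5, -0.3, 6.5]
finger_gap: 0.0627
```

Call:
play_rows(series="80 0 0 0 0 0 0; 85 0 0 0 0 0 0; 100 0 0 0 0 0 0; 100 0 0 0 0 0 0; 100 0 0 0 0 0 0; 100 0 0 -2 0 0 0; 100 0 0 -3 0 0 0; 100 0 0 -4 0 0 0; 100 0 0 0 0 0 0; 100 0 0 0 0 0 0")

```text
clock: 32.25
tcp_pos: [0.5558, 0.0534, 0.306]
orientation: [-0.0, 0.0, 1.0, 0.0]
wrist_force: [0.8, -0.1, 0.3]
finger_gap: 0.0853
```

```bash
python3 - <<'E'
from ov import *
st=get_state(); print(st['clock'],st['tcp_pos'],st['finger_gap'],st['wrist_force'])
im=shot('wrist','w18.png')
overlay('w18.png','o18.png',[(.5562,.0522,.230,.033),(.5562,.0522,.194,.033)],crop=(190,130,450,340),f=3)
E
```

```text
32.25 [0.5558269  0.05337629 0.30601774] 0.08532100382569555 [ 0.77647965 -0.11483665  0.28791375]
```

View pics/o18.png

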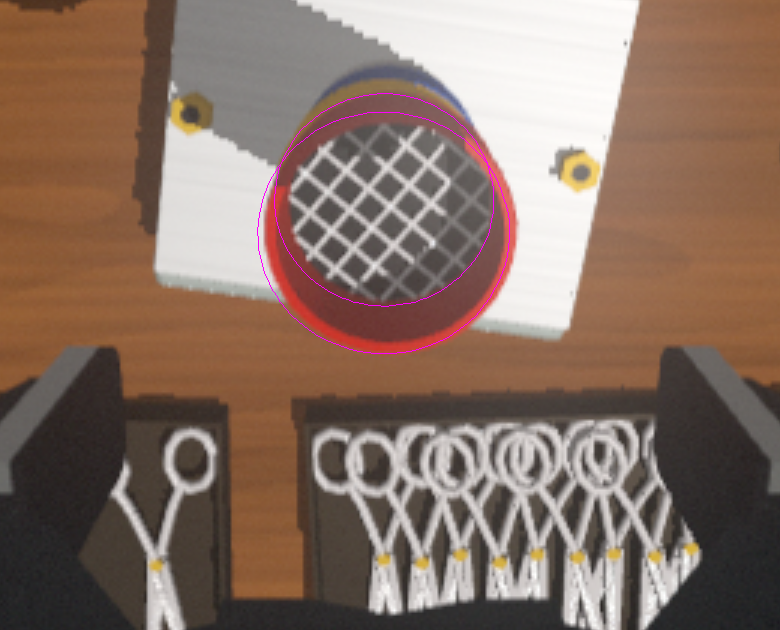

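Call:
play_rows(series="100 0.8 2.5 0 0 0 0; 100 1.6 5.2 0 0 0 0; 100 1.6 5.2 1 0 0 0; 100 1.6 5.2 2 0 0 0; 100 1.6 5.2 2 0 0 0; 100 1.6 5.2 2 0 0 0; 100 1.6 5.2 2 0 0 0; 100 1 3.6 2 0 0 0; 100 0 0 1.4 0 0 0; 100 0 0 0 0 0 0; 100 0 0 0 0 0 0")

```text
clock: 33.67
tcp_pos: [0.4424, 0.4253, 0.1828]
orientation: [0.0, 0.001, 1.0, -0.0]
wrist_force: [0.8, 0.3, 0.2]
finger_gap: 0.0856
```

```bash
python3 - <<'E'
from fit import *
st=get_state(); print(st['clock'],st['tcp_pos'])
im=shot('wrist','w19.png'); c=cams.get_calibration('wrist')
p=st['tcp_pos']
overlay('w19.png','o19.png',[(p[0],p[1],.012,.033),(p[0],p[1],.046,.012)],f=2,crop=(160,80,480,340))
E
```

```text
33.675 [0.44241839 0.42531588 0.18280869]
```

View pics/o19.png

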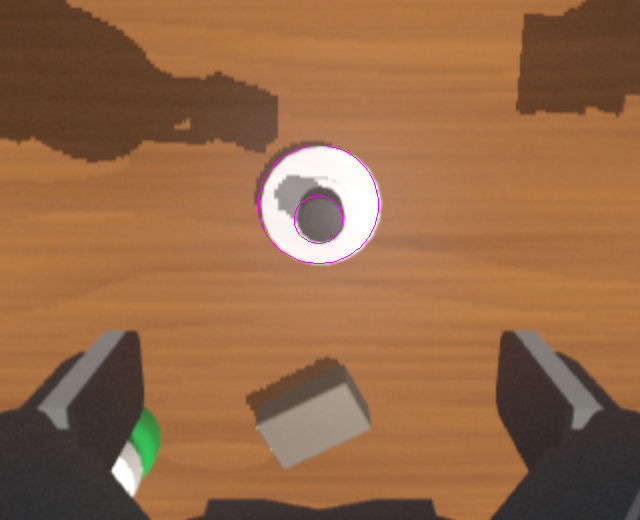

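Call:
play_rows(series="100 0 0.05 5 0 0 0; 100 0 0 5 0 0 0; 100 0 0 3 0 0 0; 100 0 0 1.5 0 0 0; 60 0 0 0 0 0 0; 40 0 0 0 0 0 0; 18 0 0 0 0 0 0; 18 0 0 0 0 0 0; 18 0 0 0 0 0 0; 18 0 0 0 0 0 0; 18 0 0 0 0 0 0; 18 0 0 0 0 0 0")

```text
clock: 35.22
tcp_pos: [0.4427, 0.4273, 0.039]
orientation: [0.001, 0.0, 1.0, 0.001]
wrist_force: [-0.5, -2.2, 5.5]
finger_gap: 0.0207
```

```bash
python3 - <<'E'
from ov import *
st=get_state(); print(st['tcp_pos'],st['finger_gap'],st['wrist_force'])
im=shot('wrist','w20.png'); p=st['tcp_pos']
overlay('w20.png','o20.png',[(p[0],p[1],.046,.012),(p[0],p[1],.012,.033)],crop=(220,120,420,310),f=3)
E
```

```text
[0.44274139 0.42729851 0.03896278] 0.02071541632540083 [-0.45249911 -2.16919089  5.51813048]
```

View pics/o20.png

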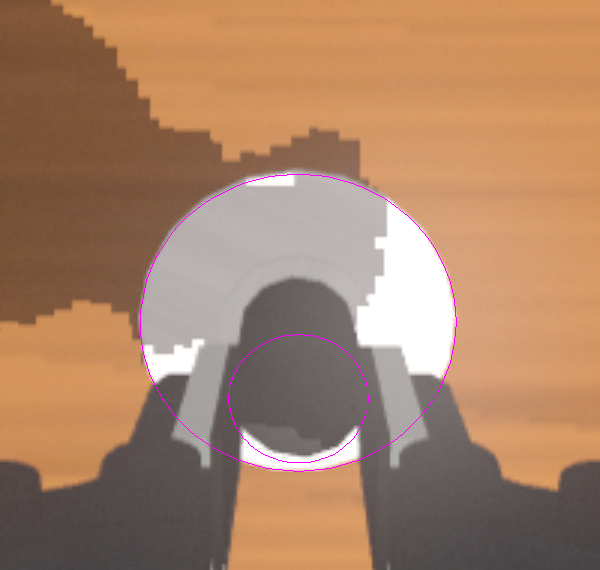

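Call:
play_rows(series="18 0 0 -2 0 0 0; 18 0 0 -4 0 0 0; 18 0 0 -5 0 0 0; 18 0 0 -5 0 0 0; 18 0 0 -5 0 0 0; 18 -0.6 -2 -4 0 0 0; 18 -1.4 -4.7 -2.1 0 0 0; 18 -1.6 -5.2 0 0 0 0; 18 -1.6 -5.2 0 0 0 0; 18 -1.6 -5.2 0 0 0 0; 18 -1.6 -5.2 0 0 0 0; 18 -1.6 -5.2 0 0 0 0")

```text
clock: 36.78
tcp_pos: [0.542, 0.0983, 0.3084]
orientation: [0.0, -0.0, 1.0, 0.0]
wrist_force: [1.1, 1.5, -1.0]
finger_gap: 0.0205
```

Call:
play_rows(series="18 -1 -3.5 0 0 0 0; 18 -0.3 -1.2 0 0 0 0; 18 0 0 1 0 0 0; 18 0 0 0 0 0 0; 18 0 0 0 0 0 0")

```text
clock: 37.4
tcp_pos: [0.5544, 0.0542, 0.2983]
orientation: [-0.0, -0.001, 1.0, 0.0]
wrist_force: [-0.7, -0.2, -1.2]
finger_gap: 0.0201
```

```bash
python3 - <<'E'
from ov import *
st=get_state(); print(st['clock'],st['tcp_pos'],st['finger_gap'],st['wrist_force'])
im=shot('wrist','w21.png'); p=st['tcp_pos']
overlay('w21.png','o21.png',[(p[0],p[1],p[2]-.027,.033),(.556,.0535,.230,.033)],crop=(190,130,450,340),f=3)
E
```

```text
37.4 [0.55437024 0.05422088 0.29833592] 0.020149216888743052 [-0.71678479 -0.15525517 -1.23526834]
```

View pics/o21.png

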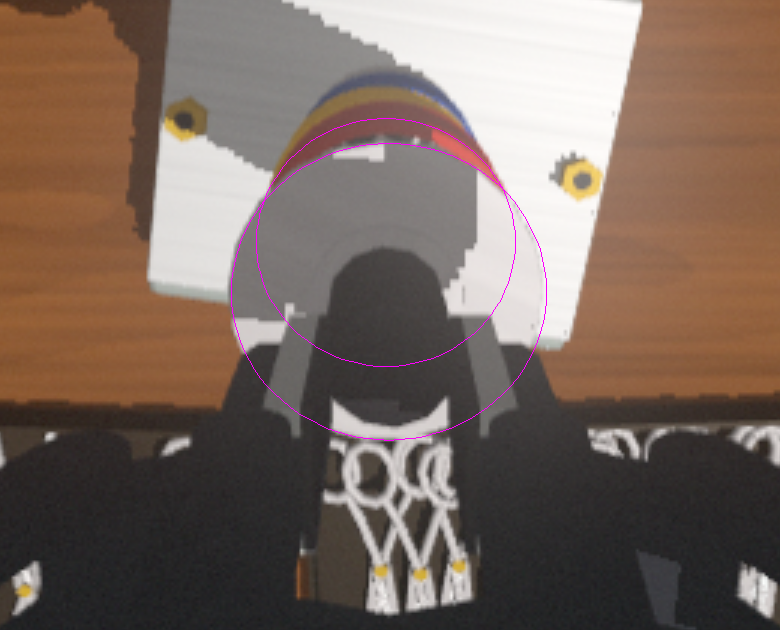

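Call:
play_rows(series="18 -0.15 -0.05 1.5 0 0 0; 18 0 0 0.9 0 0 0; 18 0 0 0.6 0 0 0; 18 0 0 0.3 0 0 0; 18 0 0 0.2 0 0 0; 18 0 0 0.1 0 0 0; 18 0 0 0 0 0 0; 18 0 0 0 0 0 0")

```text
clock: 38.45
tcp_pos: [0.5565, 0.0524, 0.2627]
orientation: [0.0, 0.0, 1.0, 0.0]
wrist_force: [0.0, 0.0, -1.3]
finger_gap: 0.0202
```

Call:
play_rows(series="18 0 0.05 0.1 0 0 0; 18 0 0 0.1 0 0 0; 18 0 0 0 0 0 0")

```text
clock: 38.83
tcp_pos: [0.5566, 0.0528, 0.261]
orientation: [0.001, 0.0, 1.0, -0.0]
wrist_force: [-1.1, -0.0, 2.7]
finger_gap: 0.0203
```

Call:
play_rows(series="18 0 0 0.05 0 0 0; 18 0 0 0 0 0 0; 35 0 0 0 0 0 0; 45 0 0 0 0 0 0; 70 0 0 0 0 0 0; 70 0 0 0 0 0 0; 70 0 0 0 0 0 0; 70 0 0 -2 0 0 0; 70 0 0 -3 0 0 0; 70 0 0 -3 0 0 0; 70 0 0 0 0 0 0; 70 0 0 0 0 0 0")

```text
clock: 40.33
tcp_pos: [0.5563, 0.0529, 0.3394]
orientation: [-0.0, 0.0, 1.0, 0.0]
wrist_force: [-0.5, 0.7, -0.4]
finger_gap: 0.06
```

```bash
python3 - <<'E'
from ov import *
st=get_state(); print(st['clock'],st['tcp_pos'],st['finger_gap'],st['wrist_force'])
im=shot('wrist','w22.png')
overlay('w22.png','o22.png',[(.556,.0535,.234,.033),(.556,.0535,.268,.012),(.556,.0535,.230,.033)],crop=(190,110,450,320),f=3)
shot('side','s2.png'); shot('top','t2.png')
overlay('s2.png','os2.png',[(.556,.0525,z,.033) for z in (.086,.122,.158,.194,.23,.234)]+[(.556,.0525,.268,.012)],cam='side',crop=(290,60,450,230),f=4)
E
```

```text
40.325 [0.55628745 0.05287052 0.33935025] 0.06004239838519411 [-0.50174816  0.69776237 -0.42835497]
```

View pics/o22.png

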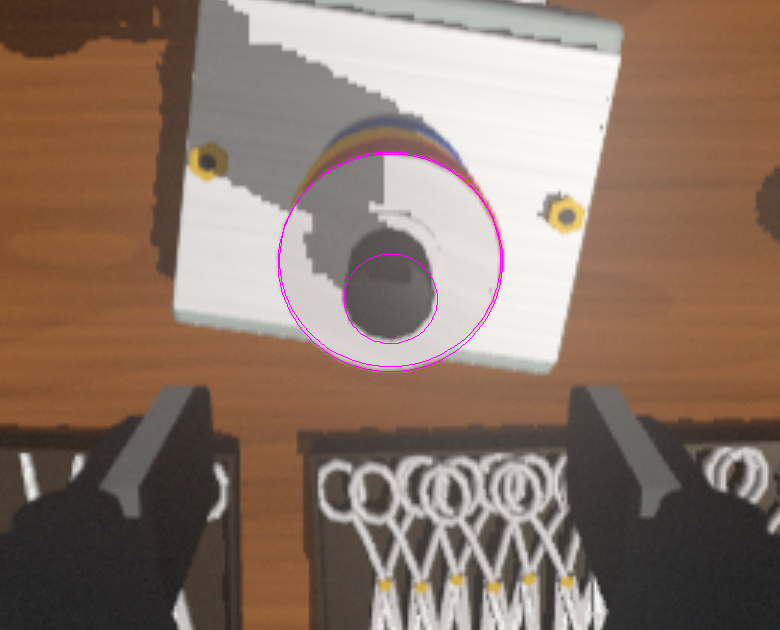

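View pics/os2.png

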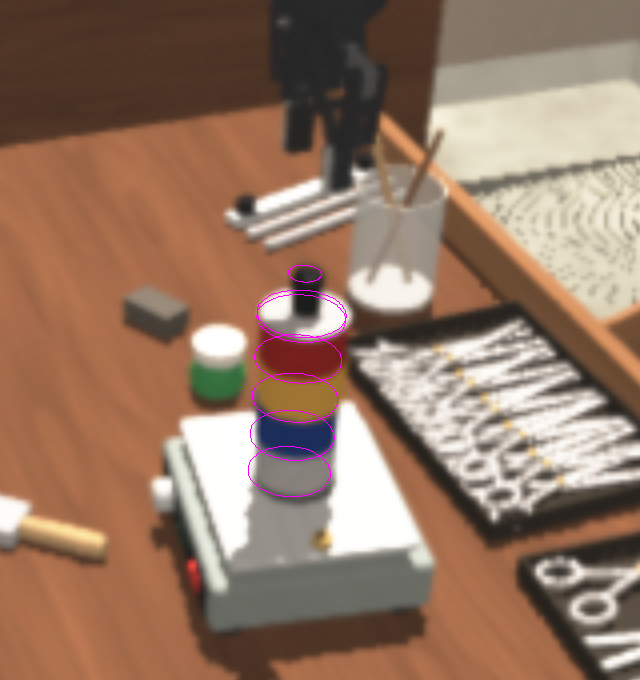

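View pics/t2.png

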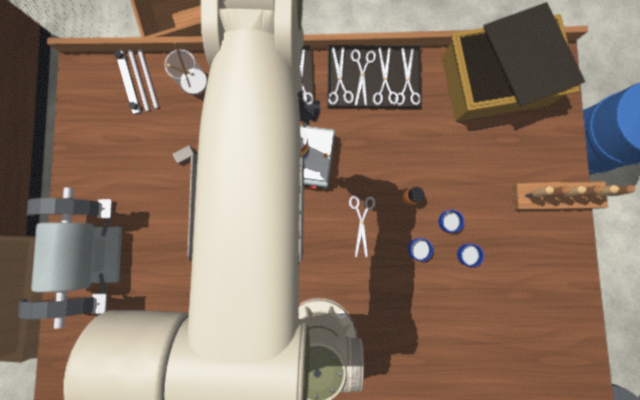

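```bash
python3 -c "
from workcell import *
s=get_state(); print(s['clock'],s['wrist_force'],abs(s['qvel']).max())
print(workorder.hand_in())"
```

```text
40.475 [-0.62355549  0.32901229  0.24974535] 0.0032042041956759004
the job is handed in; nothing more can be done
None
```

I set the pan in the shaker's ring and stacked the fine, medium and coarse sieves and the lid on it in order. Everything is released, and the job was handed in at about 40 s. For the fine sieve I took the blue one about 0.62 m from the base; the other three were at 0.41–0.53 m.

**Seating:** each part met resistance within about 1 mm of its expected seated height, with 3–9 N at the wrist. The last wrist picture puts the lid within about 1–2 mm of the stack axis. In the side picture all four joints are closed and level.

**End state:** the gripper is open, with its fingertips about 5 cm above the lid's knob.

**Left alone:** the jar, tub and stone looked upright and in place in the last pictures, but I judged that by eye and did not measure their positions again.

**Disagreements:**
- **Finger opening:** it read about 3 mm less than the true diameter on every grip.
- **Ring position:** the top camera put the ring about 5 mm from where the wrist camera did in y. I used the wrist camera, and its positions held up when each part seated.
- **Side camera:** its overlay sits slightly off the stack, by the same amount all the way up.

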